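# Tip the ball tube until the first ball reaches the rim

### The job

Tip the clear tube with the blue press pad slowly, mouth downward, until its first red ball has rolled to the ledge at the rim, and stop there: no ball may roll out, and the tube must never dip more than about 15 degrees below level. Then leave the tube standing at that tilt with the ball waiting at the rim, and do not move the tube with the orange pad.

Things in the scene. Friction and masses are not known exactly. Their poses are not given: they have to be found in the camera images.
- blue_tube (a joint): Tilt of the clear tube with the blue pad, rad: 0 level, negative mouth up, positive mouth down; starts at -0.5 to -0.3, stops at -0.6 and 0.6. It rocks about a cross axis 100 mm above the table, between two cheeks 115 mm high on a fixed grey tray (250 x 120 mm). The hinge is stiff: it stays where left; 3 to 7 N down on the pad turns it. Pushing the pad faster than 20 mm/s is too quick.
- blue_pad (a point): Centre of the top face of the blue press pad (34 x 30 mm) on the tube; push it down to lower the mouth. It lies 48 mm from the pivot towards the mouth and 25 mm above the tube's axis, some 120 to 145 mm above the table. Its x axis runs along the tube to the mouth, z out of the face; both turn with the tube. The rim is 50 mm ahead of it.
- first_ball_center (a point): Centre of the first (nearest the mouth) of three loose 24 mm red ceramic balls in the blue tube. They start at the closed end, the first about 33 mm behind the pad's centre along the pad's x, and roll once the tube is a degree or two below level. A 5 mm ledge at the rim stops a gently rolling ball, its centre about 36 mm ahead of the pad's; tipped too fast or steep, it climbs over.
- orange_pad (a point): The same point on the other tube, a twin with an orange pad and green balls, to be left alone. The two stand side by side, either one on either side. Both tubes are 38 mm outside, 33 mm bore and reach from 48 mm behind the pivot (closed, coloured cap) to 98 mm ahead of it (open mouth).

How it is judged:
By the outcome, as a careful person would: the job done as asked, in the order asked, and still so for the second after the job is handed in, with the robot touching nothing.
It also fails if it takes over 48 s, if anything falls off the work surface, if the arm or the gripper's body presses on something with over 40 N, if the wrist force passes 120 N, or if a joint passes its speed limit or range.

### The arm

A 6-joint arm with a two-finger parallel gripper is mounted at the origin on the work surface. World frame = base frame: x ahead of the robot, y to its left, z up, the work surface at z = 0. Lengths are in m, angles in rad, forces in N, time in s.
With the tool pointing down it reaches from about 0.25 to 0.725 m from the base axis. Payload 4 kg.
Tool frame: the origin (TCP) lies at the very end of the fingers, on their centre line; the grasp point (between the pads) lies 19 mm behind it; z points along the fingers, y is the line along which they close (so a half turn about z gives the same grasp; the last joint's range is limited). The gripper opens to 85 mm and grips with 20 to 120 N. Pads are 22 mm wide; open, the fingers measure 114 mm over their backs; the gripper's body (76 mm by 85 mm) begins 54 mm behind the grasp point. The pads swing forward as they close: fully open they stand 13 mm farther back than shut.
Start: joints at [-1.184, 0.241, 0.005, 1.335, 0, 1.571], TCP at [0.189, -0.463, 0.231] pointing down, gripper open.
Joint ranges: [-2.72, 2.72], [-1.05, 1.87], [-1.09, 1.28], [-1.99, 2.15], [-1.42, 1.44], [-3.14, 3.14]. Speed limits (rad/s): [2.79, 2.79, 3.14, 3.14, 3.14, 3.14].

### API

Orientations are given as a unit quaternion [x, y, z, w].
In Python, from workcell import bot, vision, workorder, boxes_of gives the robot as it stands.
- The arm moves only by the tool send_rows, never from a script. Its argument "motion" is text: rows parted by semicolons, each of 5 numbers parted by spaces: the closure, from -1 (fully open) to 1 (shut), so that 0 is half open, then the shift along the tool's x, y, z in cm, then the turn about the tool's z in rad. In form: claw x y z twist; .... A call has 1 to 5 rows; each row is the pose to reach, as a shift and turn from the pose commanded when the call began, along the tool's axes at that moment; what a row does not reach only later rows make up. A row lasts 1/10 s, in which the tool goes at most 50 mm and 8.59 degrees, less where a joint would pass 70% of its speed; a pose out of reach is approached as far as the arm can. A call with a gripper value outside its range is refused whole. The fingers move at their own pace and stop on an object; the grip force is fixed at half the most. Time passes only in rows, so rows that repeat a pose let the fingers close. It gives the time, the measured TCP pose, the force, the opening and the grip force at its end, in the units of the state.
- bot.get_obs(): the state, without advancing time (a new reading comes with each control period).
- vision.camera(name): name is "scene" or "top" or "wrist"; returns the picture (400x640x3 uint8, red, green, blue); there is no depth.
- vision.camera_model(name): a dict with "fov_y" (degrees; the focal length in pixels is half the picture's height over the tangent of half this angle, whatever the lens; pixels are square), "cx", "cy" (the principal point, pixels), "world_from_camera" (4x4, takes a point from camera to world coordinates); the wrist camera has in their place "hand_eye" (4x4, takes a point from camera to tool coordinates, whose origin is the TCP and whose axes are the flange's). Camera axes: x right, y down, z forward; pixel columns grow to the right and rows downward; lengths in m; the calibration is good to about 2 mm. A picture is of the moment at which its call begins: read the wrist's pose just before it. camera_model takes no time and is no camera call.
- workorder.job_done(): hands the job in; it is judged then, once.
Trained networks look in the newest picture that a camera, given by its name, has taken for a name from the list of things; names that differ only in an ending like _2 or _b are one class to them, and where a whole thing is asked for, a point or a joint stands for the part that bears it (a point fixed in the world has none). Each returns a list of dicts, best first, with "conf" (0 to 1); they miss things now and then, are a little off and sometimes report something else, mostly with a low value. They report only what shows in the picture. A call takes as long as a camera call.
- boxes_of(camera, target): "rect" ([centre column, centre row, width, height] in pixels, round what is visible of it).
The state is a dict: "clock": time; "joint_pos": joint angles; "joint_vel": joint speeds; "tau": joint torques, N m; "eef_pos": TCP position; "tool_rot": TCP orientation; "ft_force": force on the tool from outside, world axes, zero at the start; "ft_torque": the same for the moment, N m; "grip_width": finger opening in m; "grasp_force": force on a finger pad.
Only numpy, scipy, OpenCV 4.12 (cv2) and the standard library are available. Lean on these libraries where they do the work, as an engineer would, in place of code of your own. Each camera call takes 0.05 s, during which the arm holds its last target. There are 200 camera calls.

## Working session

There is one attempt and no reset: what is moved stays moved. The work goes in short steps, Python scripts to look and compute and a tool call to move; the robot and the scene stay as the last step left them, time stands still between calls to the robot, and variables do not carry over. Pictures are saved under pics/ and viewed, at most 10 in all, crops included, and the job is handed in when it is done.

Besides the shell and the picture viewer there is one more tool, called after ">>>" in YAML: its name, and indented under it one key for each argument. send_rows: Moves the arm, as the interface text tells. Its arguments: {"type":"object","properties":{"motion":{"type":"string"}},"required":["motion"]}

```bash
mkdir -p pics; cat > h.py <<'E'
import numpy as np, cv2
from workcell import bot, vision, workorder, boxes_of
from scipy.spatial.transform import Rotation as R
def model(n):
    m=vision.camera_model(n); f=200/np.tan(np.radians(m['fov_y'])/2)
    if 'world_from_camera' in m: T=np.array(m['world_from_camera'])
    else:
        o=bot.get_obs(); W=np.eye(4); W[:3,:3]=R.from_quat(o['tool_rot']).as_matrix(); W[:3,3]=o['eef_pos']; T=W@np.array(m['hand_eye'])
    return f,m['cx'],m['cy'],T
def ray(M,u,v):
    f,cx,cy,T=M; d=T[:3,:3]@np.array([(u-cx)/f,(v-cy)/f,1]); return T[:3,3],d/np.linalg.norm(d)
def atz(M,u,v,z):
    o,d=ray(M,u,v); return o+d*(z-o[2])/d[2]
def proj(M,p):
    f,cx,cy,T=M; q=T[:3,:3].T@(np.asarray(p)-T[:3,3]); return np.array([cx+f*q[0]/q[2],cy+f*q[1]/q[2]])
def tri(rays):
    A=0;b=0
    for o,d in rays:
        P=np.eye(3)-np.outer(d,d);A=A+P;b=b+P@o
    return np.linalg.solve(A,b)
def snap(n,name):
    im=vision.camera(n); cv2.imwrite(f'pics/{name}.png',im[:,:,::-1]); return im
E
python3 - <<'E'
from h import *
np.set_printoptions(precision=4,suppress=True)
for c in ('scene','top'):
    snap(c,c+'1')
    M=model(c); print(c,M[0],M[3])
    for t in ('blue_pad','orange_pad','first_ball_center','blue_tube'):
        for b in boxes_of(c,t)[:3]: print(t,b)
print(bot.get_obs()['clock'],bot.get_obs()['tool_rot'])
E
```

```text
scene 406.11026560797467 [[-0.1017  0.8421 -0.5296  0.9874]
 [ 0.9947  0.0797 -0.0643  0.0583]
 [-0.0119 -0.5334 -0.8458  0.8154]
 [ 0.      0.      0.      1.    ]]
blue_pad {'rect': [413.1, 210.3, 36.9, 55.7], 'conf': 0.95}
orange_pad {'rect': [231.6, 170.2, 19.6, 48.2], 'conf': 0.81}
first_ball_center {'rect': [413.4, 210.2, 38.1, 58.7], 'conf': 0.63}
blue_tube {'rect': [411.1, 210.6, 41.4, 54.9], 'conf': 0.8}
top 405.6134209417637 [[-0.0165 -0.9864  0.1634  0.4352]
 [-0.9996  0.0126 -0.025  -0.0035]
 [ 0.0226 -0.1638 -0.9862  0.8619]
 [ 0.      0.      0.      1.    ]]
blue_pad {'rect': [206.4, 199.9, 40.0, 83.0], 'conf': 0.8}
orange_pad {'rect': [413.1, 233.6, 35.0, 84.1], 'conf': 0.81}
blue_tube {'rect': [204.6, 200.1, 42.1, 78.1], 'conf': 0.77}
0.5 [ 0.9814  0.1922 -0.     -0.    ]
```

View pics/scene1.png

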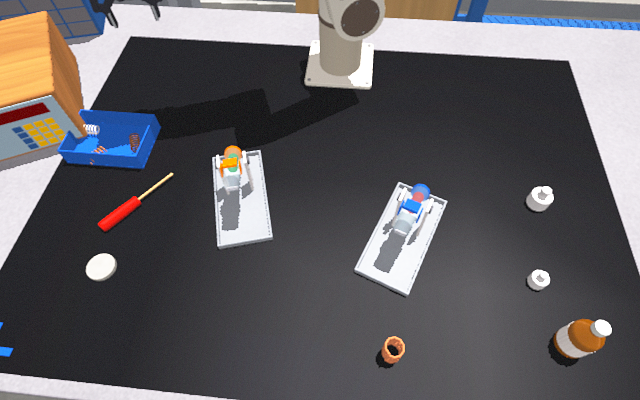

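View pics/top1.png

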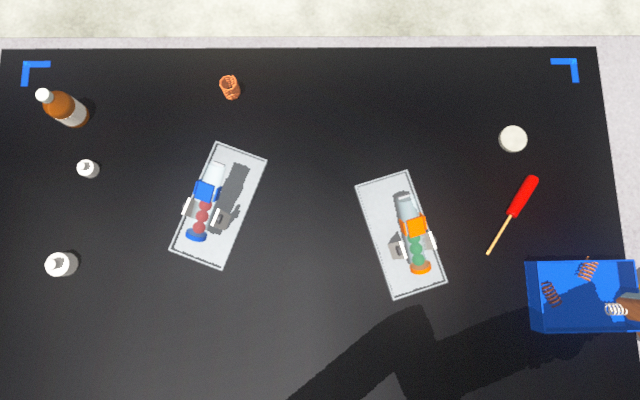

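The blue tube is on the robot's left: pad at about (205,190) in top and (411,206) in scene. Its mouth points away from the robot, and the red balls sit at the capped end at about (202,218) in top.

```bash
python3 - <<'E'
from h import *
np.set_printoptions(precision=4,suppress=True)
tiles=[];rays={}
for c,(x,y) in (('scene',(405,230)),('top',(212,205))):
    im=cv2.imread(f'pics/{c}1.png'); hsv=cv2.cvtColor(im,cv2.COLOR_BGR2HSV)
    M=model(c)
    m=((hsv[...,0]>100)&(hsv[...,0]<125)&(hsv[...,1]>140)&(hsv[...,2]>60)).astype('uint8')
    k=np.zeros_like(m);k[y-70:y+70,x-60:x+60]=1
    n,l,s,ce=cv2.connectedComponentsWithStats(m*k)
    for i in range(1,n):
        if s[i,4]>15: print(c,s[i],ce[i], s[i,4])
    g=cv2.inRange(im[...,0],120,255)&(cv2.inRange(hsv[...,1],0,60))
    cn,_=cv2.findContours(g*k,cv2.RETR_EXTERNAL,cv2.CHAIN_APPROX_NONE)
    q=cv2.boxPoints(cv2.minAreaRect(max(cn,key=cv2.contourArea)))
    print('tray',[ (p, atz(M,*p,0.012)) for p in q])
    tiles.append(cv2.resize(im[y-50:y+50,x-65:x+65],(650,500)[::1],interpolation=cv2.INTER_CUBIC)[:, :])
cv2.imwrite('pics/z.png',cv2.resize(np.hstack(tiles),(800,308)))
cv2.imwrite('pics/zs.png',tiles[0])
E
```

```text
scene [412 183  18  16  74] [421.6351 187.7027] 74
scene [398 199  23  15 185] [410.227  205.7892] 185
tray [(array([352.7738, 270.6277], dtype=float32), array([0.6558, 0.0798, 0.012 ])), (array([396.511 , 176.9051], dtype=float32), array([0.4052, 0.17  , 0.012 ])), (array([451.2555, 202.4525], dtype=float32), array([0.466 , 0.2962, 0.012 ])), (array([407.5183, 296.1752], dtype=float32), array([0.7001, 0.1935, 0.012 ]))]
top [193 180  21  23 330] [202.8909 190.8758] 330
top [213 188   8  13  47] [216.6596 193.8723] 47
top [186 232  20  10  86] [194.6512 237.2907] 86
tray [(array([164.3249, 249.2736], dtype=float32), array([0.4663, 0.2914, 0.012 ])), (array([210.5119, 136.195 ], dtype=float32), array([0.7075, 0.2031, 0.012 ])), (array([267.7996, 159.5942], dtype=float32), array([0.6541, 0.0793, 0.012 ])), (array([221.6125, 272.6727], dtype=float32), array([0.4169, 0.1729, 0.012 ]))]
```

View pics/z.png

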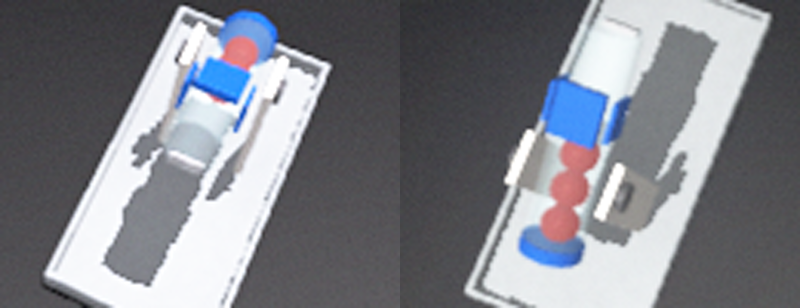

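```bash
python3 - <<'E'
from h import *
np.set_printoptions(precision=4,suppress=True)
S,T=model('scene'),model('top')
p=tri([ray(S,413.1,205),ray(T,203.9,191)]);print('pad',p,proj(S,p),proj(T,p))
cap=tri([ray(S,420.5,192),ray(T,194.7,235.5)]);print('cap',cap,proj(S,cap),proj(T,cap))
a=np.radians(-21)
for t in (-.5,-.4,-.3,0,.05): print(t,'pad z',.1+.025*np.cos(t)-.048*np.sin(t),'along',.048*np.cos(t)+.025*np.sin(t))
o=bot.get_obs();print(o['eef_pos'],R.from_quat(o['tool_rot']).as_matrix(),o['ft_force'])
m=vision.camera_model('wrist');print(np.array(m['hand_eye']),m['fov_y'])
E
```

```text
pad [0.5639 0.1823 0.1425] [412.191  205.1011] [202.8997 191.0511]
cap [0.4891 0.212  0.0791] [420.3648 192.0181] [194.5439 235.5124]
-0.5 pad z 0.14495198990026106 along 0.030138324505632818
-0.4 pad z 0.14171860528088737 along 0.03447546915442222
-0.3 pad z 0.13806838214788444 along 0.038468146311495595
0 pad z 0.125 along 0.048
0.05 pad z 0.1225697563848816 along 0.04918949173072534
[ 0.1886 -0.463   0.2313] [[ 0.9261  0.3772 -0.    ]
 [ 0.3772 -0.9261  0.0001]
 [-0.     -0.0001 -1.    ]] [ 0.5414  0.2164 -0.6981]
[[-0.0002 -0.9446 -0.3281  0.0855]
 [ 1.      0.0001 -0.0008  0.0008]
 [ 0.0008 -0.3281  0.9446 -0.143 ]
 [ 0.      0.      0.      1.    ]] 67.07132741643326
```

>>> send_rows:
  motion: "1 4 -3 0 0; 1 8 -6.1 0 0; 1 12 -9.2 0 0; 1 16 -12.2 0 0; 1 20 -15.3 0 0"

```text
clock: 1.0
eef_pos: [0.3159, -0.2459, 0.2316]
tool_rot: [0.981, 0.192, 0.0, 0.0]
ft_force: [0.8, -0.3, -0.0]
grip_width: 0.0122
grasp_force: 0.0
```

>>> send_rows:
  motion: "1 4 -3 0 0; 1 8 -6.1 0 0; 1 12 -9.2 0 0; 1 16 -12.2 0 0; 1 20 -15.3 0 0"

```text
clock: 1.5
eef_pos: [0.4426, -0.0299, 0.2317]
tool_rot: [0.981, 0.192, 0.001, 0.0]
ft_force: [1.1, -1.1, 0.1]
grip_width: -0.0003
grasp_force: 0.0
```

>>> send_rows:
  motion: "1 4 -3 0 0.15; 1 8 -6.1 0 0.3; 1 12 -9.2 0 0.45; 1 15 -12.2 0 0.6; 1 17 -14 0 0.75"

```text
clock: 2.0
eef_pos: [0.5292, 0.0012, 0.231]
tool_rot: [0.998, -0.026, -0.003, -0.049]
ft_force: [0.2, -0.3, 0.2]
grip_width: 0.0002
grasp_force: 0.0
```

```bash
python3 - <<'E'
from h import *
np.set_printoptions(precision=4,suppress=True)
o=bot.get_obs();Rm=R.from_quat(o['tool_rot']).as_matrix();print(o['clock'],o['eef_pos'],Rm,o['ft_force'],o['grip_width'])
M=model('wrist');snap('wrist','w1')
p=np.array([.5639,.1823,.1425]);print(proj(M,p),Rm.T@(p-o['eef_pos'])*100)
print(boxes_of('wrist','blue_pad')[:2])
E
```

```text
2.0 [0.5292 0.0012 0.231 ] [[ 0.9986 -0.053  -0.0035]
 [-0.0524 -0.9939  0.0975]
 [-0.0086 -0.0972 -0.9952]] [ 0.2415 -0.3412  0.1544] 0.0001693152298739519
[113.333  173.0942] [  2.5942 -17.3219  10.5579]
[{'rect': [132.2, 168.0, 79.8, 143.2], 'conf': 0.84}]
```

View pics/w1.png

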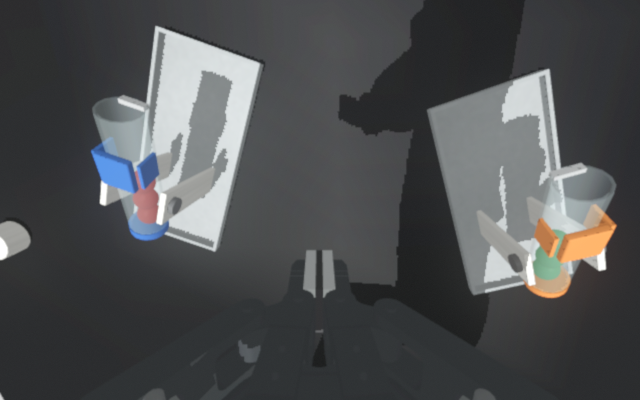

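The blue pad is at (115,168), matching its projection at (113,173). The arm is still settling.

>>> send_rows:
  motion: "1 0 0 0 0; 1 0 0 0 0"

```text
clock: 2.3
eef_pos: [0.5277, 0.0008, 0.2315]
tool_rot: [0.998, -0.027, -0.003, -0.048]
ft_force: [-0.0, 0.3, 0.5]
grip_width: -0.0001
grasp_force: 0.0
```

```bash
cat > s.py <<'E'
from h import *
np.set_printoptions(precision=4,suppress=True)
o=bot.get_obs();Rm=R.from_quat(o['tool_rot']).as_matrix();print(o['clock'],o['eef_pos'],o['ft_force'])
print('xdir deg',np.degrees(np.arctan2(Rm[1,0],Rm[0,0])),'z',Rm[:,2])
p=np.array([.5639,.1823,.1425]);print('to pad (tool cm)',Rm.T@(p-o['eef_pos'])*100)
E
python3 s.py
```

```text
2.3 [0.5277 0.0008 0.2315] [-0.0421  0.3085  0.496 ]
xdir deg -3.0341042283465325 z [-0.0034  0.0968 -0.9953]
to pad (tool cm) [  2.7336 -17.3717  10.6036]
```

```bash
python3 -c "
from h import *
print(np.round(bot.get_obs()['joint_pos'],3))"
```

```text
[-0.054  0.301  0.084  1.362  0.097  3.141]
```

>>> send_rows:
  motion: "1 0.5 -4 0 0; 1 1 -8 0 0; 1 1 -8 0 0"

```text
clock: 2.6
eef_pos: [0.5433, 0.0434, 0.2399]
tool_rot: [0.998, 0.004, -0.004, -0.064]
ft_force: [0.3, 0.5, -0.9]
grip_width: 0.0001
grasp_force: 0.0
```

```bash
python3 s.py; python3 -c "
from h import *
print(np.round(bot.get_obs()['joint_pos'],3))"
```

```text
2.6 [0.5433 0.0434 0.2399] [ 0.3035  0.4966 -0.9425]
xdir deg 0.5320835279771609 z [-0.0087  0.1282 -0.9917]
to pad (tool cm) [  2.2577 -12.5044  11.4184]
[0.008 0.332 0.145 1.392 0.129 3.141]
```

>>> send_rows:
  motion: "1 0 0 0 -0.14; 1 0 0 0 -0.28; 1 0 0 0 -0.42; 1 0 0 0 -0.56; 1 0 0 0 -0.7"

```text
clock: 3.1
eef_pos: [0.5424, 0.0418, 0.2391]
tool_rot: [0.935, 0.348, 0.017, -0.061]
ft_force: [-0.2, 0.6, 0.4]
grip_width: 0.0001
grasp_force: 0.0
```

```bash
python3 s.py; python3 -c "
from h import *
print(np.round(bot.get_obs()['joint_pos'],3))"
```

```text
3.1 [0.5424 0.0418 0.2391] [-0.2078  0.6379  0.3564]
xdir deg 40.57515875061383 z [-0.0102  0.1271 -0.9918]
to pad (tool cm) [10.0131 -8.1454 11.3499]
[0.006 0.331 0.143 1.392 0.128 2.435]
```

>>> send_rows:
  motion: "1 2 -1.6 1.4 -0.1; 1 4 -3.2 2.8 -0.2; 1 6 -4.8 4.2 -0.3; 1 8 -6.4 5.6 -0.4; 1 10 -8 7 -0.49"

```text
clock: 3.6
eef_pos: [0.5661, 0.1765, 0.1851]
tool_rot: [0.824, 0.563, 0.032, -0.055]
ft_force: [0.3, 0.2, 0.1]
grip_width: 0.0
grasp_force: 0.0
```

>>> send_rows:
  motion: "1 0 0 0 0; 1 0 0 0 0"

```text
clock: 3.8
eef_pos: [0.5656, 0.1756, 0.185]
tool_rot: [0.825, 0.562, 0.031, -0.056]
ft_force: [0.2, 0.1, 0.7]
grip_width: 0.0003
grasp_force: 0.0
```

```bash
cat >> s.py <<'E'
print('Rz row',Rm[2])
if __name__=='__main__':
    import sys
    if len(sys.argv)>1:
        im=np.hstack([0*0+0*0 or vision.camera('wrist')]); cv2.imwrite('pics/'+sys.argv[1]+'.png',im[:,:,::-1])
        print('pad px',proj(model('wrist'),p),'tcp px',proj(model('wrist'),o['eef_pos']))
E
sed -i 's/np.hstack(\[.*\])/vision.camera("wrist")/' s.py
python3 s.py w2; python3 -c "
from h import *
print(np.round(bot.get_obs()['joint_pos'],3))"
```

```text
3.8 [0.5656 0.1756 0.185 ] [0.2425 0.0676 0.6597]
xdir deg 68.35410428122223 z [-0.0114  0.1265 -0.9919]
to pad (tool cm) [ 0.0762 -0.1559  4.2985]
Rz row [ 0.1135 -0.0569 -0.9919]
pad px [314.2662 229.245 ] tcp px [316.0457 263.021 ]
[0.235 0.429 0.146 1.269 0.126 2.183]
```

```bash
sed -i '/vision.camera("wrist")/c\        im=vision.camera("wrist"); cv2.imwrite("pics/"+sys.argv[1]+".png",im[:,:,::-1])' s.py; python3 s.py w2
```

```text
3.85 [0.5659 0.1749 0.1855] [ 0.2518  0.1806 -0.109 ]
xdir deg 68.28561555112202 z [-0.0103  0.1267 -0.9919]
to pad (tool cm) [ 0.1195 -0.2127  4.3624]
Rz row [ 0.1141 -0.0561 -0.9919]
pad px [313.6787 228.5589] tcp px [316.3249 263.4427]
```

View pics/w2.png

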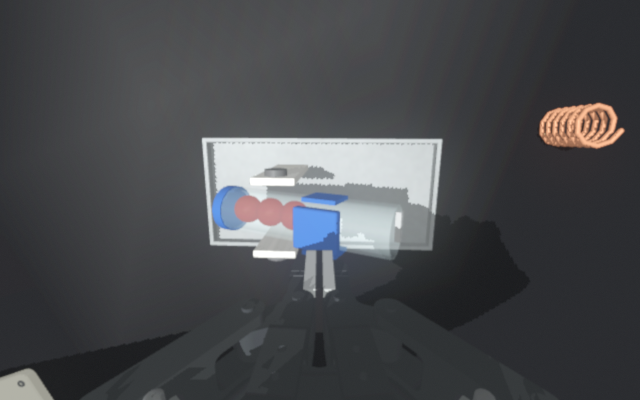

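The pad's top face is centred at about (317,228), close to the predicted (314,229). The balls are at (248,208), (271,211) and (293,214), and the mouth is at about (395,230).

>>> send_rows:
  motion: "1 0 0.1 1.4 0; 1 0.1 0.3 2.8 0; 1 0.1 0.3 2.8 0; 1 0.1 0.3 2.8 0"

```text
clock: 4.3
eef_pos: [0.5687, 0.1774, 0.1573]
tool_rot: [0.825, 0.561, 0.031, -0.056]
ft_force: [-1.1, -0.5, 0.3]
grip_width: 0.0001
grasp_force: 0.0
```

>>> send_rows:
  motion: "1 0 0.02 0.2 0; 1 -0.02 0.04 0.4 0; 1 -0.03 0.06 0.5 0; 1 -0.04 0.08 0.6 0; 1 -0.05 0.1 0.7 0"

```text
clock: 4.8
eef_pos: [0.5697, 0.1781, 0.1506]
tool_rot: [0.825, 0.561, 0.032, -0.055]
ft_force: [-0.5, -0.1, 1.3]
grip_width: -0.0001
grasp_force: 0.8
```

```bash
python3 s.py
```

```text
4.8 [0.5697 0.1781 0.1506] [-0.4945 -0.0666  1.3113]
xdir deg 68.26795035699588 z [-0.0098  0.1273 -0.9918]
to pad (tool cm) [ 0.0851 -0.644   0.8643]
Rz row [ 0.1148 -0.0559 -0.9918]
```

>>> send_rows:
  motion: "1 -0.01 0.01 0.1 0; 1 -0.02 0.03 0.2 0; 1 -0.03 0.05 0.3 0; 1 -0.04 0.07 0.4 0; 1 -0.05 0.1 0.5 0"

```text
clock: 5.3
eef_pos: [0.5716, 0.1779, 0.1467]
tool_rot: [0.825, 0.561, 0.033, -0.055]
ft_force: [0.3, -1.6, 5.4]
grip_width: 0.0002
grasp_force: 2.3
```

>>> send_rows:
  motion: "1 -0.01 0.03 0.1 0; 1 -0.02 0.06 0.2 0; 1 -0.03 0.09 0.3 0; 1 -0.04 0.12 0.4 0; 1 -0.05 0.15 0.5 0"

```text
clock: 5.8
eef_pos: [0.5732, 0.1776, 0.1418]
tool_rot: [0.825, 0.561, 0.034, -0.055]
ft_force: [1.4, -0.3, 5.4]
grip_width: -0.0
grasp_force: 2.4
```

```bash
python3 s.py w3
```

```text
5.8 [0.5732 0.1776 0.1418] [ 1.444  -0.3459  5.3851]
xdir deg 68.27973213696605 z [-0.0057  0.1278 -0.9918]
to pad (tool cm) [ 0.099  -1.0384 -0.0027]
Rz row [ 0.1168 -0.0522 -0.9918]
pad px [297.717  262.8778] tcp px [317.0171 264.4688]
```

View pics/w3.png

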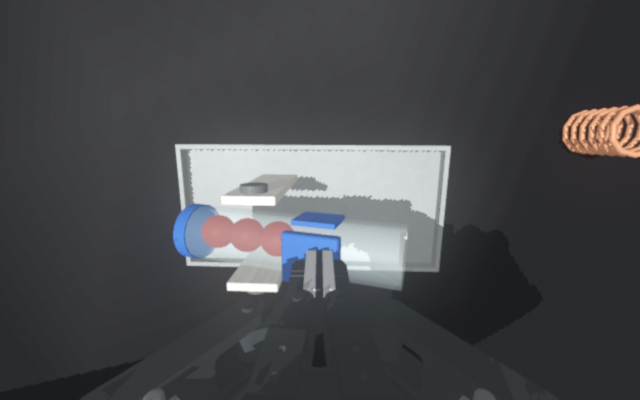

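Ball 1 is at (278,238), the pad is under the tip at (311,255), and the tube is turning at about 5 N.

>>> send_rows:
  motion: "1 -0.01 0.03 0.1 0; 1 -0.02 0.06 0.2 0; 1 -0.03 0.09 0.3 0; 1 -0.04 0.12 0.4 0; 1 -0.05 0.15 0.5 0"

```text
clock: 6.35
eef_pos: [0.5747, 0.1772, 0.1369]
tool_rot: [0.825, 0.561, 0.034, -0.054]
ft_force: [1.4, -0.9, 5.0]
grip_width: -0.0001
grasp_force: 2.4
```

>>> send_rows:
  motion: "1 -0.01 0.03 0.1 0; 1 -0.02 0.06 0.2 0; 1 -0.03 0.09 0.3 0; 1 -0.04 0.12 0.4 0; 1 -0.05 0.15 0.5 0"

```text
clock: 6.85
eef_pos: [0.5764, 0.1766, 0.132]
tool_rot: [0.825, 0.561, 0.034, -0.054]
ft_force: [2.4, -1.3, 6.2]
grip_width: 0.0002
grasp_force: 2.5
```

```bash
cat > b.py <<'E'
from h import *
import sys
np.set_printoptions(precision=4,suppress=True)
o=bot.get_obs();print(o['clock'],o['eef_pos'],o['ft_force'])
Q={}
for c in ('wrist','scene','top'):
    im=vision.camera(c)[:,:,::-1].copy(); hsv=cv2.cvtColor(im,cv2.COLOR_BGR2HSV)
    r=(((hsv[...,0]<8)|(hsv[...,0]>172))&(hsv[...,1]>80)&(hsv[...,2]>60)).astype('uint8')
    bl=((hsv[...,0]>100)&(hsv[...,0]<125)&(hsv[...,1]>140)&(hsv[...,2]>60)).astype('uint8')
    x0,x1,y0,y1={'wrist':(140,450,150,320),'scene':(355,450,170,290),'top':(160,270,140,270)}[c]
    for nm,m in (('red',r),('blue',bl)):
        k=np.zeros_like(m);k[y0:y1,x0:x1]=1
        n,l,s,ce=cv2.connectedComponentsWithStats(m*k)
        print(c,nm,[(s[i].tolist(),ce[i].round(1).tolist()) for i in range(1,n) if s[i,4]>12])
    Q[c]=im
if len(sys.argv)>1:
    z=[cv2.resize(Q['wrist'][150:320,150:450],(600,340)),
       np.hstack([cv2.resize(Q['scene'][175:245,370:445],(300,260),interpolation=cv2.INTER_CUBIC),cv2.resize(Q['top'][150:250,165:265],(300,260),interpolation=cv2.INTER_CUBIC)])]
    cv2.imwrite(f'pics/{sys.argv[1]}.png',np.vstack(z))
E
python3 b.py b1
```

```text
6.85 [0.5764 0.1766 0.132 ] [ 2.3549 -1.256   6.171 ]
wrist red []
wrist blue [([153, 212, 25, 57, 757], [163.5, 240.2]), ([285, 236, 59, 20, 217], [322.8, 241.1]), ([314, 246, 10, 3, 18], [319.0, 247.3]), ([285, 255, 20, 8, 50], [294.8, 257.8])]
scene red [([416, 190, 9, 18, 55], [420.1, 198.1])]
scene blue [([429, 185, 3, 7, 16], [430.2, 187.6]), ([402, 209, 17, 14, 60], [411.5, 217.2])]
top red []
top blue []
```

View pics/b1.png

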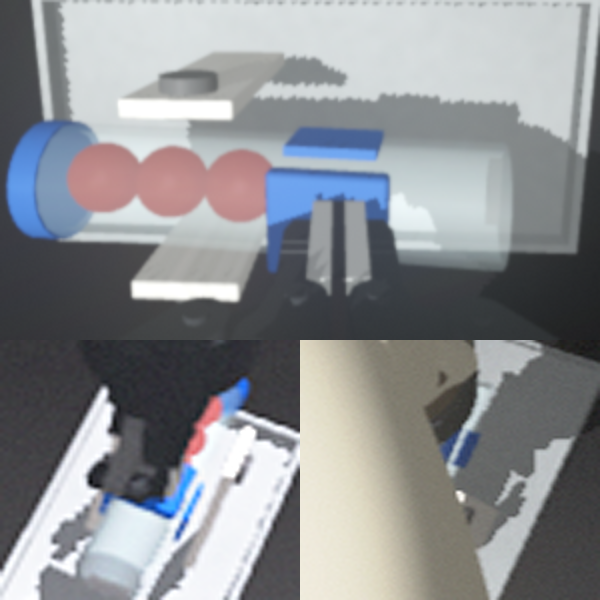

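The balls are still at the cap: ball 1 at about (270,243) in full-frame pixels. The tip is well placed on the pad.

>>> send_rows:
  motion: "1 -0.01 0.03 0.1 0; 1 -0.02 0.06 0.2 0; 1 -0.03 0.08 0.3 0; 1 -0.03 0.1 0.35 0; 1 -0.04 0.11 0.4 0"

```text
clock: 7.5
eef_pos: [0.5775, 0.1763, 0.1279]
tool_rot: [0.825, 0.561, 0.034, -0.054]
ft_force: [2.4, -0.0, 5.9]
grip_width: -0.0
grasp_force: 2.8
```

```bash
cat > t.py <<'E'
from h import *
import sys
o=bot.get_obs(); im=vision.camera('wrist')[:,:,::-1].copy(); M=model('wrist'); hsv=cv2.cvtColor(im,cv2.COLOR_BGR2HSV)
r=(((hsv[...,0]<10)|(hsv[...,0]>168))&(hsv[...,1]>55)&(hsv[...,2]>60)).astype('uint8')
k=np.zeros_like(r);k[190:300,140:450]=1;r*=k
n,l,s,ce=cv2.connectedComponentsWithStats(r)
print(round(o['clock'],2),np.round(o['eef_pos'],4),np.round(o['ft_force'],1),[s[i].tolist() for i in range(1,n) if s[i,4]>20])
if len(sys.argv)>1: cv2.imwrite(f'pics/{sys.argv[1]}.png',cv2.resize(im[150:320,140:460],(800,425)))
E
python3 t.py
```

```text
7.5 [0.5775 0.1763 0.1279] [ 2.4 -0.   5.9] [[177, 225, 107, 37, 2992]]
```

Ball detection works: the red run spans columns 177–284. I'll continue more slowly.

>>> send_rows:
  motion: "1 0 0.01 0.05 0; 1 -0.01 0.02 0.1 0; 1 -0.01 0.03 0.15 0; 1 -0.02 0.04 0.2 0; 1 -0.02 0.05 0.25 0"

```text
clock: 8.05
eef_pos: [0.578, 0.1762, 0.1255]
tool_rot: [0.825, 0.561, 0.035, -0.054]
ft_force: [4.3, -2.0, 5.6]
grip_width: -0.0004
grasp_force: 2.9
```

```bash
python3 t.py
```

```text
8.05 [0.578  0.1762 0.1255] [ 4.3 -2.   5.6] [[173, 227, 111, 37, 3121]]
```

>>> send_rows:
  motion: "1 0 0.01 0.04 0; 1 -0.01 0.02 0.08 0; 1 -0.01 0.03 0.12 0; 1 -0.01 0.03 0.12 0"

```text
clock: 8.5
eef_pos: [0.5783, 0.1761, 0.1242]
tool_rot: [0.825, 0.561, 0.035, -0.053]
ft_force: [3.5, -2.1, 6.4]
grip_width: -0.0002
grasp_force: 2.8
```

```bash
python3 t.py b2
```

```text
8.5 [0.5783 0.1761 0.1242] [ 3.5 -2.1  6.4] [[170, 227, 113, 37, 3168]]
```

View pics/b2.png

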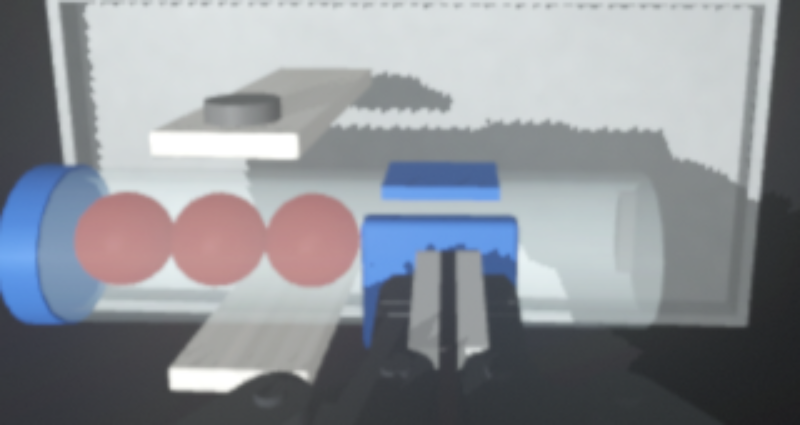

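The tube is nearly level and all three balls are still at the cap.

>>> send_rows:
  motion: "1 0 0 0.04 0; 1 -0.01 0.01 0.08 0; 1 -0.01 0.01 0.08 0; 1 -0.01 0.01 0.08 0"

```text
clock: 8.95
eef_pos: [0.5785, 0.176, 0.1235]
tool_rot: [0.825, 0.561, 0.035, -0.053]
ft_force: [3.2, -3.3, 5.7]
grip_width: -0.0003
grasp_force: 2.9
```

```bash
python3 t.py
```

```text
8.95 [0.5785 0.176  0.1235] [ 3.2 -3.3  5.7] [[172, 228, 113, 37, 3187]]
```

>>> send_rows:
  motion: "1 0 0 0.04 0; 1 -0.01 0.01 0.08 0; 1 -0.01 0.01 0.08 0; 1 -0.01 0.01 0.08 0"

```text
clock: 9.4
eef_pos: [0.5787, 0.1759, 0.1228]
tool_rot: [0.825, 0.561, 0.035, -0.053]
ft_force: [4.1, -2.4, 6.6]
grip_width: 0.0005
grasp_force: 3.1
```

```bash
python3 t.py
```

```text
9.4 [0.5787 0.1759 0.1228] [ 4.1 -2.4  6.6] [[194, 229, 76, 36, 2121], [272, 229, 32, 35, 383]]
```

The balls are starting to roll, so I'll hold and watch.

>>> send_rows:
  motion: "1 0 0 0 0; 1 0 0 0 0; 1 0 0 0 0; 1 0 0 0 0; 1 0 0 0 0"

```text
clock: 9.95
eef_pos: [0.5787, 0.1759, 0.1228]
tool_rot: [0.825, 0.561, 0.035, -0.053]
ft_force: [5.2, -2.5, 5.6]
grip_width: -0.0001
grasp_force: 2.9
```

```bash
python3 t.py
```

```text
9.95 [0.5787 0.1759 0.1228] [ 5.2 -2.5  5.6] [[263, 229, 32, 36, 668], [346, 229, 32, 36, 907], [307, 231, 26, 5, 103]]
```

>>> send_rows:
  motion: "1 0 0 0 0; 1 0 0 0 0; 1 0 0 0 0; 1 0 0 0 0; 1 0 0 0 0"

```text
clock: 10.5
eef_pos: [0.5786, 0.176, 0.1227]
tool_rot: [0.825, 0.561, 0.035, -0.053]
ft_force: [4.5, -0.6, 5.5]
grip_width: 0.0001
grasp_force: 2.8
```

>>> send_rows:
  motion: "1 0 0 0 0; 1 0 0 0 0; 1 0 0 0 0; 1 0 0 0 0; 1 0 0 0 0"

```text
clock: 11.0
eef_pos: [0.5786, 0.176, 0.1227]
tool_rot: [0.825, 0.561, 0.035, -0.053]
ft_force: [4.4, -2.1, 4.9]
grip_width: -0.0
grasp_force: 2.8
```

```bash
python3 t.py b3
```

```text
11.0 [0.5786 0.176  0.1227] [ 4.4 -2.1  4.9] [[324, 229, 69, 36, 1304], [281, 231, 31, 26, 148]]
```

View pics/b3.png

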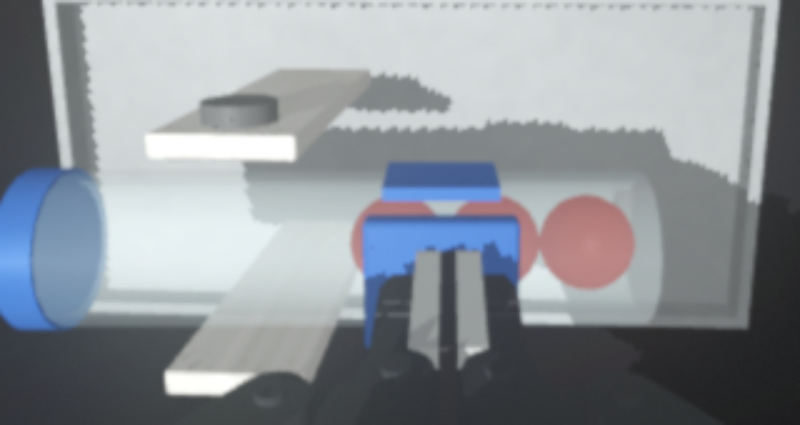

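Ball 1 rests at the rim at about (375,246) full-frame, with the other two behind it. I'll lift straight off, gently at first.

>>> send_rows:
  motion: "1 0.01 0 -0.05 0; 1 0.02 -0.01 -0.15 0; 1 0.04 -0.02 -0.4 0; 1 0.1 -0.05 -0.9 0; 1 0.2 -0.1 -2 0"

```text
clock: 11.55
eef_pos: [0.5734, 0.1758, 0.1394]
tool_rot: [0.825, 0.561, 0.029, -0.057]
ft_force: [0.3, -0.1, -1.2]
grip_width: -0.0004
grasp_force: 0.0
```

>>> send_rows:
  motion: "1 0.2 -0.1 -2 0; 1 0.4 -0.2 -4 0; 1 0.6 -0.3 -6 0; 1 0.6 -0.3 -6 0; 1 0.6 -0.3 -6 0"

```text
clock: 12.05
eef_pos: [0.5753, 0.1751, 0.2015]
tool_rot: [0.825, 0.561, 0.032, -0.055]
ft_force: [-0.5, 0.1, 0.6]
grip_width: -0.0001
grasp_force: 0.0
```

>>> send_rows:
  motion: "1 0 0 0 0; 1 0 0 0 0; 1 0 0 0 0; 1 0 0 0 0; 1 0 0 0 0"

```text
clock: 12.55
eef_pos: [0.5752, 0.175, 0.2009]
tool_rot: [0.825, 0.561, 0.031, -0.056]
ft_force: [-0.1, -0.1, 0.2]
grip_width: 0.0002
grasp_force: 0.0
```

```bash
python3 t.py b4; python3 s.py w4 >/dev/null
```

```text
12.55 [0.5752 0.175  0.2009] [-0.1 -0.1  0.2] [[348, 200, 32, 26, 568], [301, 205, 3, 15, 31]]
```

View pics/w4.png

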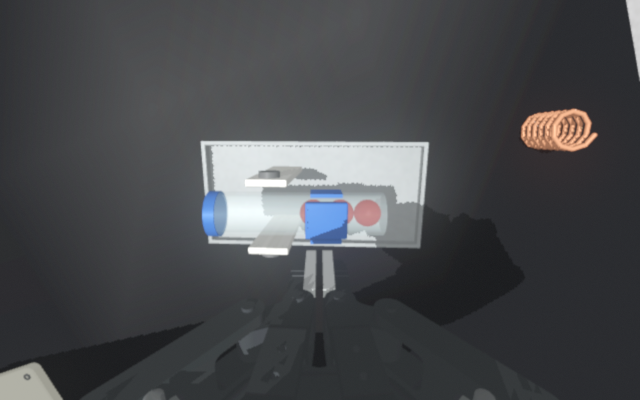

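The robot is clear of the tube. It stands just below level, with the first ball waiting at the rim at (368,213).

```bash
python3 -c "
from h import *
print(workorder.job_done())"
```

```text
the job is handed in; nothing more can be done
None
```

I tipped the blue tube to just below level: its first red ball rests at the rim ledge, no ball rolled out, the orange tube was not touched, and I handed the job in at about 12.6 s with the arm clear.

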